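Unlock the sample box and hold its lid open

ROBOT

A 6-joint arm with a two-finger parallel gripper is mounted at the origin on a cart in front of the work surface, level with it; the furniture and walls round the work are solid. World frame = base frame: x ahead of the robot, y to its left, z up, the work surface at z = 0. Lengths are in m, angles in rad, forces in N, time in s.
With the tool pointing down it reaches from about 0.375 to 0.975 m from the base axis. Payload 3.8 kg.
Tool frame: the origin (TCP) lies midway between the tips of the shut fingers; the grasp point (between the pads) lies 19 mm behind it; z points along the fingers, y is the line along which they close (so a half turn about z gives the same grasp; the last joint's range is limited). The gripper opens to 85 mm and grips with 20 to 120 N. Pads are 22 mm wide; open, the fingers measure 114 mm over their backs; the gripper's body (76 mm by 85 mm) begins 54 mm behind the grasp point. The pads swing forward as they close: fully open they stand 13 mm farther back than shut.
Start: joints at [1.157, 0.264, 1.604, -0, 1.274, -0.037], TCP at [0.248, 0.628, 0.231] pointing down, gripper open.
Joint ranges: [-2.63, 2.63], [-0.94, 2.18], [0.31, 2.57], [-1.31, 4.45], [0, 2.66], [-2.55, 2.55]. Speed limits (rad/s): [2.57, 2.57, 3.14, 3.14, 3.14, 3.14].

INTERFACE

Orientations are given as a rotation vector (axis times angle).
In Python, from workcell import read_state, vision, ticket gives the robot as it stands. The module is installed in compiled form; this text tells all that it offers.
- The arm moves only by the tool jog_arm, never from a script. Its arguments are lists of equal length, an entry for each row: "turn": the turn, a rotation vector about the tool's x, y, z in rad, a list of three; "delta_pos": the shift along the tool's x, y, z in m, a list of three; "gripper": the finger opening in m, from 0 to 0.0854. In form: {"turn": [[rx, ry, rz], ...], "delta_pos": [[dx, dy, dz], ...], "gripper": [gripper, ...]}. A call has 1 to 20 rows; each row shifts and turns the commanded pose from where the row before left it, along the tool's axes as they then stand; what a row does not reach is not made up. A row lasts 1/12 s, in which the tool goes at most 41.7 mm and 7.16 degrees, less where a joint would pass 70% of its speed; a pose out of reach is approached as far as the arm can. A call with a gripper value outside its range is refused whole. The fingers move at their own pace and stop on an object; "grip_force" is the grip in N (left out, the last holds). Time passes only in rows, so rows that do not move let the fingers close. It gives the time, the measured TCP pose, the force, the opening and the grip force at its end, in the units of the state.
- read_state(): the state, without advancing time (a new reading comes with each control period).
- vision.read_camera(name): name is "scene" or "top"; returns the picture (420x560x3 uint8, red, green, blue); there is no depth.
- vision.calibration(name): a dict with "vfov" (degrees; the focal length in pixels is half the picture's height over the tangent of half this angle, whatever the lens; pixels are square), "cx", "cy" (the principal point, pixels), "R" (3x3) and "t" (3): a world point X has camera coordinates R X + t. Camera axes: x right, y down, z forward; pixel columns grow to the right and rows downward; lengths in m; the calibration is good to about 2 mm. A picture is of the moment at which its call begins. calibration takes no time and is no camera call.
- ticket.finish_job(): hands the job in; it is judged then, once.
The state is a dict: "time": time; "q": joint angles; "joint_vel": joint speeds; "joint_torque": joint torques, N m; "tool_pos": TCP position; "tcp_rot": TCP orientation; "wrist_force": force on the tool from outside, world axes, zero at the start; "torque": the same for the moment, N m; "width": opening from 0.0 (shut) to 1.0 (fully open); "grip_force": force on a finger pad.
Only numpy, scipy, OpenCV 4.12 (cv2) and the standard library are available. Lean on these libraries where they do the work, as an engineer would, in place of code of your own. Each camera call takes 0.05 s, during which the arm holds its last target. There are 200 camera calls.

TASK

Slide the red transport lock on the front of the grey sample box all the way to its end stop, so that its bolt clears the lid. Then lift the white lid, which has a black handle, to 45 degrees and keep holding it there, because it falls shut by itself: the program finishes while the gripper still holds the lid still at 45 degrees. Leave the spirit bottle and the empty dish where they are.

Things in the scene. Friction and masses are not known exactly. Their poses are not given: they have to be found in the camera images.
- sample_box: Grey sample box, fixed to the bench, 190 mm wide (y), white lid's top 79 mm above the bench. Origin: centre of the underside of the 150 x 190 mm box, on the bench; x points from its front (lock) to its back (hinge), y to the left as one looks at the front, z up. A steel hoop at its left end carries an orange bead: the lid's side edge lines up with it at 45 degrees.
- lock_grip (a point): Centre of the lock's red grip fin, 14 mm (box x) x 24 mm (box y), standing 32 mm proud of its black carriage; this point is 16 mm below the fin's top and 100 mm above the bench. The carriage (26 x 36 mm, top 84 mm above the bench) runs on a track along the box's front; a steel bolt beside it reaches over a lip of the lid.
- lock (a joint): Travel of the lock in m, along the box's -y (to the right, seen from the robot): 0 locked, 0.035 at the end stop (free). Friction about 1.5 N, stays where it is left. It starts between 0 and 0.006. While locked the bolt blocks the lid.
- lid_handle (a point): Centre of the black crossbar on the lid: 18 mm thick, 32 mm long along the box's y (parallel to the hinge), on an 11 mm stalk in its middle. With the lid shut it is 113 mm above the bench, 34 mm above the lid's top, 123 mm in front of the hinge line and 37.5 mm above it. Gripped by its two ends the bar can turn between the fingers. Moves with the lid.
- hinge_mid (a point): Middle of the lid's hinge line, which runs along the box's y at the back rim, 75.5 mm above the bench and 78 mm behind the box's origin. Its axes are those of the box.
- lid (a joint): Opening angle of the lid in rad: 0 shut, grows as the front edge rises, 0.785 = 45 degrees, stop at 1.4. Plain loose hinge: the lid (0.15 to 0.4 kg) falls shut when let go.
- ethanol: White plastic spirit bottle with a red spout, 165 mm high, 62 mm thick, standing to the right of the box; origin at the centre of its underside. To be left alone. A tall desk lamp with a big head is fixed near it, at the bench's front edge on the right: keep the arm to the left of it.
- empty_dish: Clear round dish, 59 mm wide, 13 mm high, lying near the front edge of the bench; origin at the centre of its underside. To be left alone.

How it is judged:
By the outcome, as a careful person would: the job done as asked, in the order asked, and still so for the second after the job is handed in, while the arm keeps its last pose, push and grip.
It also fails if it takes over 45 s, if anything falls off the work surface, if the arm or the gripper's body presses on something with over 40 N, if the wrist force passes 120 N, or if a joint passes its speed limit or range.

## Working session

There is one attempt and no reset: what is moved stays moved. The work goes in short steps, Python scripts to look and compute and a tool call to move; the robot and the scene stay as the last step left them, time stands still between calls to the robot, and variables do not carry over. Pictures are saved under pics/ and viewed, at most 10 in all, crops included, and the job is handed in when it is done.

Besides the shell and the picture viewer there is one more tool, called by a JSON object that holds its "method" and its "body", one argument or row to a line. jog_arm: Moves the arm, as the interface text tells. Its arguments: {"type":"object","properties":{"turn":{"type":"array","items":{"type":"array","items":{"type":"number"}}},"delta_pos":{"type":"array","items":{"type":"array","items":{"type":"number"}}},"gripper":{"type":"array","items":{"type":"number"}},"grip_force":{"type":"number"}},"required":["turn","delta_pos","gripper"]}

```bash
mkdir -p pics; cat > h.py <<'E'
import numpy as np, cv2
from workcell import read_state, vision, ticket
def K(c):
    f=210/np.tan(np.radians(c["vfov"])/2); return f
def grab(n,fn=None):
    im=vision.read_camera(n)
    if fn: cv2.imwrite('pics/'+fn,im[:,:,::-1])
    return im
def ray(c,u,v):
    R=np.array(c["R"]);t=np.array(c["t"]);f=K(c)
    d=R.T@np.array([(u-c["cx"])/f,(v-c["cy"])/f,1]); return -R.T@t,d
def onz(n,u,v,z):
    o,d=ray(vision.calibration(n),u,v); return o+d*(z-o[2])/d[2]
def two(a,ua,b,ub):
    o1,d1=ray(vision.calibration(a),*ua);o2,d2=ray(vision.calibration(b),*ub)
    s=np.linalg.lstsq(np.c_[d1,-d2],o2-o1,rcond=None)[0]
    p,q=o1+s[0]*d1,o2+s[1]*d2; return (p+q)/2,np.linalg.norm(p-q)
def red(im):
    h=cv2.cvtColor(im,cv2.COLOR_RGB2HSV); m=((h[...,0]<8)|(h[...,0]>172))&(h[...,1]>140)&(h[...,2]>70)
    n,l,s,c=cv2.connectedComponentsWithStats(m.astype(np.uint8)); return [(s[i].tolist(),c[i].round(1).tolist()) for i in range(1,n) if s[i,4]>15]
E
python3 - <<'E'
from h import *
for n in("scene","top"):
    im=grab(n,n+'0.png'); print(n,red(im)); c=vision.calibration(n); print(c)
s=read_state(); print({k:np.round(v,3).tolist() for k,v in s.items()})
E
```

```text
scene [([244, 187, 8, 5, 27], [247.7, 189.1]), ([306, 233, 12, 7, 61], [311.6, 236.3])]
{'vfov': 52.76795529654576, 'cx': 279.35416004535097, 'cy': 208.64219735073453, 'R': array([[ 0.88492697, -0.46530411,  0.01990813],
       [-0.27701411, -0.5602323 , -0.78064266],
       [ 0.37438942,  0.68529691, -0.62466048]]), 't': array([-0.32329385,  0.31150082,  0.82274026])}
top [([328, 199, 14, 14, 138], [334.4, 205.1]), ([214, 230, 13, 9, 82], [219.8, 233.7]), ([384, 343, 8, 3, 16], [387.3, 344.1])]
{'vfov': 54.31268602644961, 'cx': 279.0811567743789, 'cy': 216.19190241222688, 'R': array([[-0.02847808, -0.9995634 ,  0.00787506],
       [-0.99740865,  0.02789422, -0.06631667],
       [ 0.06606804, -0.00974323, -0.99776755]]), 't': array([0.16986244, 0.45244668, 0.92471827])}
{'time': 0.1, 'q': [1.157, 0.265, 1.605, 0.0, 1.274, -0.037], 'joint_vel': [-0.0, -0.002, -0.002, -0.001, -0.001, 0.001], 'joint_torque': [0.001, -51.671, -36.859, 0.0, 0.006, 0.0], 'tool_pos': [0.248, 0.627, 0.23], 'tcp_rot': [-0.588, -3.086, 0.003], 'wrist_force': [-0.886, -0.169, 1.024], 'torque': [0.009, -0.006, 0.037], 'grip_force': 0.0, 'width': 1.0}
```

View pics/scene0.png

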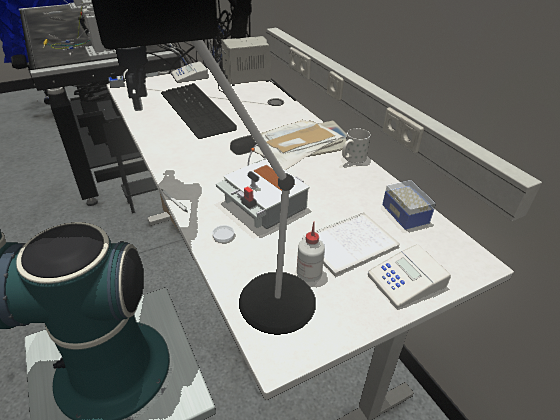

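View pics/top0.png

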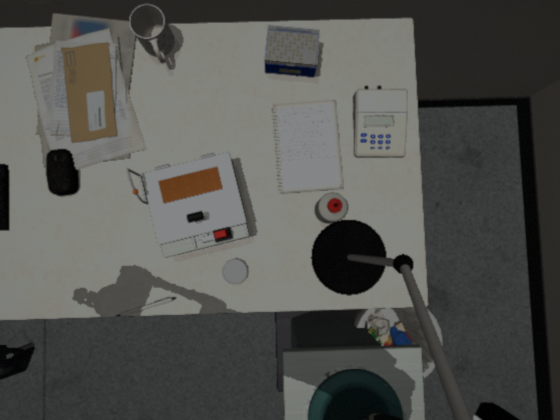

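The scene view shows the grey box near (263,195), with the red fin at (248,190). In the top view the box is centred near (197,203), with the handle at (197,216), the fin at (222,234), the dish at (235,271) and the bottle at (333,206). Next I'll measure these more closely.

```bash
python3 - <<'E'
from h import *
t=cv2.imread('pics/top0.png'); s=cv2.imread('pics/scene0.png')
a=cv2.resize(t[140:290,120:260],None,fx=4,fy=4,interpolation=cv2.INTER_CUBIC)
b=cv2.resize(s[140:240,205:315],None,fx=2,fy=4) 
b=cv2.resize(s[140:290,205:265],None,fx=4,fy=4,interpolation=cv2.INTER_CUBIC)
cv2.imwrite('pics/crop.png',np.hstack([a,b])[:600,:800])
h=cv2.cvtColor(t,cv2.COLOR_BGR2HSV)
m=((h[...,0]>4)&(h[...,0]<20)&(h[...,1]>150)&(h[...,2]>60)).astype(np.uint8); m[:, :150]=0
c=max(cv2.findContours(m,0,2)[0],key=cv2.contourArea); 
P=np.array([onz('top',u,v,.079) for u,v in cv2.boxPoints(cv2.minAreaRect(c))]); print('orange',P.round(4).tolist())
m=np.zeros(t.shape[:2],np.uint8); m[205:226,182:208]=(t[205:226,182:208].max(2)<45)
n,l,st,ce=cv2.connectedComponentsWithStats(m); i=1+st[1:,4].argmax(); print('handle',st[i],ce[i],onz('top',*ce[i],.12))
print('fin',onz('top',219.8,233.7,.11),'two',two('scene',(247.7,189.1),'top',(219.8,233.7)))
for u,v in((333,206),(235,271)): print(onz('top',u,v,.01))
E
```

```text
orange [[0.5349, 0.4131, 0.079], [0.5625, 0.2902, 0.079], [0.5179, 0.2801, 0.079], [0.4905, 0.4026, 0.079]]
handle [187 212  17  10 119] [195.18487395 216.55462185] [0.45409111 0.32848024 0.12      ]
fin [0.41814321 0.28055965 0.11      ] two (array([0.4176209 , 0.28008273, 0.11483411]), np.float64(0.0008578532480531144))
[0.47745765 0.03176574 0.01      ]
[0.33484858 0.26112416 0.01      ]
```

View pics/crop.png

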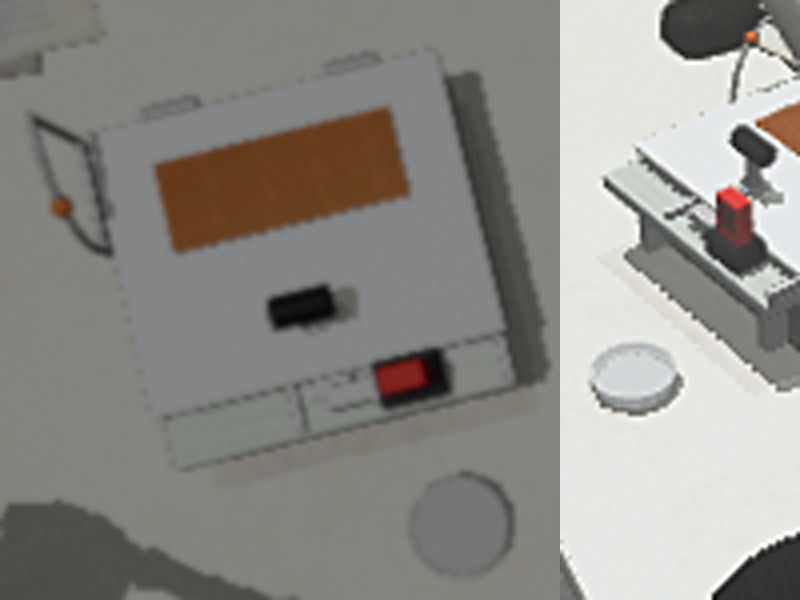

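The crop shows the fin on its carriage at the right of the front track, with the bolt to its left. The handle bar is parallel to the hinge, and the box is yawed about 0.221 rad. I'll move above the fin with the finger closing axis along box y.

{"method": "jog_arm", "body": {
  "turn": [
    [0, 0, -0.1],
    [0, 0, -0.1],
    [0, 0, -0.1],
    [0, 0, -0.1],
    [0, 0, -0.1],
    [0, 0, -0.098],
    [0, 0, 0],
    [0, 0, 0],
    [0, 0, 0],
    [0, 0, 0],
    [0, 0, 0],
    [0, 0, 0],
    [0, 0, 0],
    [0, 0, 0],
    [0, 0, 0],
    [0, 0, 0],
    [0, 0, 0],
    [0, 0, 0],
    [0, 0, 0],
    [0, 0, 0]
  ],
  "delta_pos": [
    [0, 0, 0],
    [0, 0, 0],
    [0, 0, 0],
    [0, 0, 0],
    [0, 0, 0],
    [0, 0, 0],
    [-0.0064, -0.0269, 0],
    [-0.0064, -0.0269, 0],
    [-0.0064, -0.0269, 0],
    [-0.0064, -0.0269, 0],
    [-0.0064, -0.0269, 0],
    [-0.0064, -0.0269, 0],
    [-0.0064, -0.0269, 0],
    [-0.0064, -0.0269, 0],
    [-0.0064, -0.0269, 0],
    [-0.0064, -0.0269, 0],
    [-0.0064, -0.0269, 0],
    [-0.0064, -0.0269, 0],
    [-0.0064, -0.0269, 0],
    [-0.0064, -0.0269, 0]
  ],
  "gripper": [0.07, 0.07, 0.07, 0.07, 0.07, 0.07, 0.07, 0.07, 0.07, 0.07, 0.07, 0.07, 0.07, 0.07, 0.07, 0.07, 0.07, 0.07, 0.07, 0.07],
  "grip_force": 20
}}

```text
time: 1.77
tool_pos: [0.4185, 0.2784, 0.2309]
tcp_rot: [0.347, -3.122, 0.0]
wrist_force: [0.0, -0.1, 0.5]
width: 0.821
grip_force: 0.0
```

{"method": "jog_arm", "body": {
  "turn": [
    [0, 0, 0],
    [0, 0, 0],
    [0, 0, 0],
    [0, 0, 0],
    [0, 0, 0],
    [0, 0, 0],
    [0, 0, 0],
    [0, 0, 0]
  ],
  "delta_pos": [
    [0, 0.002, 0.02],
    [0, 0, 0.02],
    [0, 0, 0.02],
    [0, 0, 0.015],
    [0, 0, 0.015],
    [0, 0, 0],
    [0, 0, 0],
    [0, 0, 0]
  ],
  "gripper": [0.07, 0.07, 0.07, 0.07, 0.07, 0.07, 0.07, 0.07]
}}

```text
time: 2.43
tool_pos: [0.4183, 0.2821, 0.1419]
tcp_rot: [-0.347, 3.122, 0.0]
wrist_force: [0.1, 0.5, -0.2]
width: 0.824
grip_force: 0.0
```

```bash
python3 - <<'E'
from h import *
t=grab('top')[:,:,::-1]; s=grab('scene')[:,:,::-1]
a=cv2.resize(t[170:290,150:260],None,fx=4,fy=4,interpolation=cv2.INTER_CUBIC)
b=cv2.resize(s[120:240,210:300],None,fx=4,fy=4,interpolation=cv2.INTER_CUBIC)
cv2.imwrite('pics/c2.png',np.hstack([a,b])[:600,:800])
E
```

```text
(no output)
```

View pics/c2.png

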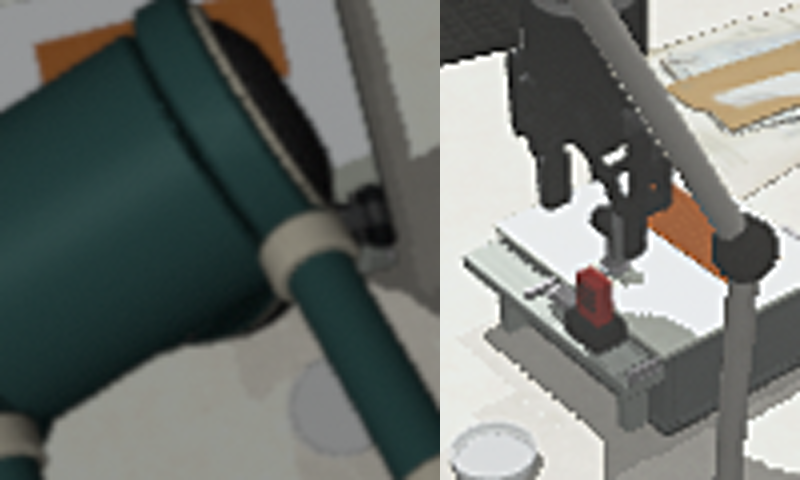

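The top view is blocked by the wrist. The scene crop shows the open fingers above and on either side of the fin (fin at about (358,194) in the full picture), so I'll descend and close.

{"method": "jog_arm", "body": {
  "turn": [
    [0, 0, 0],
    [0, 0, 0],
    [0, 0, 0],
    [0, 0, 0],
    [0, 0, 0]
  ],
  "delta_pos": [
    [0, 0, 0.015],
    [0, 0, 0.015],
    [0, 0, 0.01],
    [0, 0, 0.01],
    [0, 0, 0]
  ],
  "gripper": [0.07, 0.07, 0.07, 0.07, 0.07]
}}

```text
time: 2.95
tool_pos: [0.4168, 0.2812, 0.0896]
tcp_rot: [0.347, -3.12, 0.002]
wrist_force: [-0.4, 0.3, -1.2]
width: 0.819
grip_force: 0.0
```

{"method": "jog_arm", "body": {
  "turn": [
    [0, 0, 0],
    [0, 0, 0],
    [0, 0, 0],
    [0, 0, 0],
    [0, 0, 0],
    [0, 0, 0],
    [0, 0, 0],
    [0, 0, 0],
    [0, 0, 0],
    [0, 0, 0]
  ],
  "delta_pos": [
    [0, 0, 0],
    [0, 0, 0],
    [0, 0, 0],
    [0, 0, 0],
    [0, 0, 0],
    [0, 0, 0],
    [0, 0, 0],
    [0, 0, 0],
    [0, 0, 0],
    [0, 0, 0]
  ],
  "gripper": [0.015, 0.015, 0.015, 0.015, 0.015, 0.015, 0.015, 0.015, 0.015, 0.015]
}}

```text
time: 3.78
tool_pos: [0.4186, 0.2822, 0.0922]
tcp_rot: [-0.347, 3.121, 0.001]
wrist_force: [0.5, -1.7, 5.7]
width: 0.275
grip_force: 24.4
```

The fingers stopped at about 23.5 mm, so they hold the fin. Now I'll slide it.

{"method": "jog_arm", "body": {
  "turn": [
    [0, 0, 0],
    [0, 0, 0],
    [0, 0, 0],
    [0, 0, 0],
    [0, 0, 0],
    [0, 0, 0],
    [0, 0, 0]
  ],
  "delta_pos": [
    [0, -0.006, 0],
    [0, -0.006, 0],
    [0, -0.006, 0],
    [0, -0.006, 0],
    [0, -0.003, 0],
    [0, 0, 0],
    [0, 0, 0]
  ],
  "gripper": [0.015, 0.015, 0.015, 0.015, 0.015, 0.015, 0.015]
}}

```text
time: 4.37
tool_pos: [0.4246, 0.2554, 0.0922]
tcp_rot: [-0.346, 3.121, 0.0]
wrist_force: [-0.1, -1.9, 6.9]
width: 0.276
grip_force: 24.5
```

{"method": "jog_arm", "body": {
  "turn": [
    [0, 0, 0],
    [0, 0, 0],
    [0, 0, 0]
  ],
  "delta_pos": [
    [0, -0.002, 0],
    [0, 0, 0],
    [0, 0, 0]
  ],
  "gripper": [0.015, 0.015, 0.015]
}}

```text
time: 4.62
tool_pos: [0.4249, 0.2539, 0.0922]
tcp_rot: [-0.346, 3.121, 0.001]
wrist_force: [-1.0, 0.2, 5.5]
width: 0.277
grip_force: 24.5
```

{"method": "jog_arm", "body": {
  "turn": [
    [0, 0, 0],
    [0, 0, 0],
    [0, 0, 0]
  ],
  "delta_pos": [
    [0, -0.002, 0],
    [0, 0, 0],
    [0, 0, 0]
  ],
  "gripper": [0.015, 0.015, 0.015]
}}

```text
time: 4.87
tool_pos: [0.4254, 0.252, 0.0922]
tcp_rot: [-0.346, 3.121, 0.002]
wrist_force: [-1.5, 1.0, 6.9]
width: 0.279
grip_force: 24.5
```

{"method": "jog_arm", "body": {
  "turn": [
    [0, 0, 0],
    [0, 0, 0],
    [0, 0, 0]
  ],
  "delta_pos": [
    [0, -0.002, 0],
    [0, 0, 0],
    [0, 0, 0]
  ],
  "gripper": [0.015, 0.015, 0.015]
}}

```text
time: 5.12
tool_pos: [0.4256, 0.251, 0.0923]
tcp_rot: [-0.345, 3.121, 0.004]
wrist_force: [-2.7, 2.7, 5.3]
width: 0.281
grip_force: 24.4
```

{"method": "jog_arm", "body": {
  "turn": [
    [0, 0, 0],
    [0, 0, 0],
    [0, 0, 0]
  ],
  "delta_pos": [
    [0, -0.002, 0],
    [0, 0, 0],
    [0, 0, 0]
  ],
  "gripper": [0.015, 0.015, 0.015]
}}

```text
time: 5.37
tool_pos: [0.4257, 0.2508, 0.0923]
tcp_rot: [-0.344, 3.122, 0.01]
wrist_force: [-3.3, 10.5, 4.0]
width: 0.275
grip_force: 24.2
```

{"method": "jog_arm", "body": {
  "turn": [
    [0, 0, 0],
    [0, 0, 0],
    [0, 0, 0]
  ],
  "delta_pos": [
    [0, -0.002, 0],
    [0, 0, 0],
    [0, 0, 0]
  ],
  "gripper": [0.015, 0.015, 0.015]
}}

```text
time: 5.62
tool_pos: [0.4257, 0.2505, 0.0923]
tcp_rot: [-0.343, 3.122, 0.015]
wrist_force: [-4.7, 16.6, 2.5]
width: 0.275
grip_force: 24.0
```

The lock is at its end stop: 32.5 mm of travel, then the force rose to 17 N. I'll release, rise and go above the handle.

{"method": "jog_arm", "body": {
  "turn": [
    [0, 0, 0],
    [0, 0, 0],
    [0, 0, 0],
    [0, 0, 0],
    [0, 0, 0],
    [0, 0, 0],
    [0, 0, 0],
    [0, 0, 0],
    [0, 0, 0],
    [0, 0, 0],
    [0, 0, 0],
    [0, 0, 0],
    [0, 0, 0],
    [0, 0, 0],
    [0, 0, 0],
    [0, 0, 0]
  ],
  "delta_pos": [
    [0, 0, 0],
    [0, 0, 0],
    [0, 0, 0],
    [0, 0, 0],
    [0, 0, 0],
    [0, 0, 0],
    [0, 0, -0.015],
    [0, 0, -0.015],
    [0, 0, -0.02],
    [0, 0, -0.02],
    [-0.011, 0.018, 0],
    [-0.011, 0.018, 0],
    [-0.011, 0.018, 0],
    [-0.011, 0.018, 0],
    [0, 0, 0],
    [0, 0, 0]
  ],
  "gripper": [0.07, 0.07, 0.07, 0.07, 0.07, 0.07, 0.07, 0.07, 0.07, 0.07, 0.07, 0.07, 0.07, 0.07, 0.07, 0.07]
}}

```text
time: 6.95
tool_pos: [0.4533, 0.326, 0.161]
tcp_rot: [0.348, -3.122, 0.001]
wrist_force: [-0.3, 0.0, -0.1]
width: 0.816
grip_force: 0.0
```

```bash
python3 - <<'E'
from h import *
s=grab('scene'); print(red(s)); s=s[:,:,::-1]
b=cv2.resize(s[130:230,200:320],None,fx=5,fy=5,interpolation=cv2.INTER_CUBIC)
cv2.imwrite('pics/c3.png',b); print(read_state()['tool_pos'])
for u,v in [(248.9,189.8)]: pass
for r in red(s[:,:,::-1]): print(onz('scene',*r[1],.113))
E
```

```text
[([306, 233, 12, 7, 62], [311.5, 236.3])]
[0.45292195 0.32522628 0.16082671]
[0.47301258 0.05214379 0.113     ]
```

View pics/c3.png

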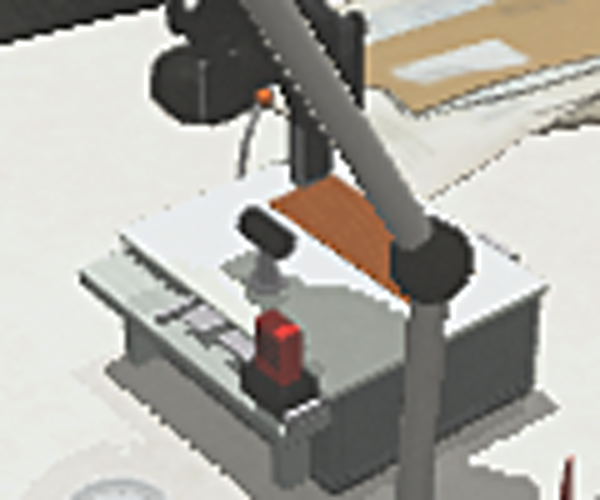

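The crop shows the fin at the right end of the track, at full-picture (256,200), with the bolt off the lid. The handle bar is centred at (253,177). I'll check its position across the two views.

```bash
python3 - <<'E'
from h import *
print(two('scene',(253.2,176.4),'top',(195.2,216.5)), onz('scene',253.2,176.4,.113),onz('top',195.2,216.5,.116))
E
```

```text
(array([0.45523229, 0.32955825, 0.11302638]), np.float64(0.001180431761074906)) [0.45577695 0.32933065 0.113     ] [0.45448624 0.3292287  0.116     ]
```

{"method": "jog_arm", "body": {
  "turn": [
    [0, 0, 0],
    [0, 0, 0],
    [0, 0, 0],
    [0, 0, 0],
    [0, 0, 0],
    [0, 0, 0]
  ],
  "delta_pos": [
    [-0.003, 0.0035, 0.015],
    [0, 0, 0.015],
    [0, 0, 0.015],
    [0, 0, 0.012],
    [0, 0, 0.01],
    [0, 0, 0]
  ],
  "gripper": [0.07, 0.07, 0.07, 0.07, 0.07, 0.07]
}}

```text
time: 7.5
tool_pos: [0.4535, 0.3279, 0.0916]
tcp_rot: [0.345, -3.118, 0.004]
wrist_force: [-1.5, -0.2, 0.7]
width: 0.817
grip_force: 0.0
```

{"method": "jog_arm", "body": {
  "turn": [
    [0, 0, 0],
    [0, 0, 0],
    [0, 0, 0],
    [0, 0, 0],
    [0, 0, 0],
    [0, 0, 0],
    [0, 0, 0],
    [0, 0, 0],
    [0, 0, 0],
    [0, 0, 0]
  ],
  "delta_pos": [
    [0, 0, 0],
    [0, 0, 0],
    [0, 0, 0],
    [0, 0, 0],
    [0, 0, 0],
    [0, 0, 0],
    [0, 0, 0],
    [0, 0, 0],
    [0, 0, 0],
    [0, 0, 0]
  ],
  "gripper": [0.02, 0.02, 0.02, 0.02, 0.02, 0.02, 0.02, 0.02, 0.02, 0.02],
  "grip_force": 40
}}

```text
time: 8.33
tool_pos: [0.456, 0.3305, 0.0956]
tcp_rot: [-0.347, 3.121, 0.002]
wrist_force: [-1.0, 1.0, 5.6]
width: 0.37
grip_force: 41.5
```

{"method": "jog_arm", "body": {
  "turn": [
    [0, 0, 0],
    [0, 0, 0],
    [0, 0, 0],
    [0, 0, 0],
    [0, 0, 0],
    [0, 0, 0],
    [0, 0, 0],
    [0, 0, 0]
  ],
  "delta_pos": [
    [-0.0016, 0, -0.0053],
    [-0.002, 0, -0.0053],
    [-0.0023, 0, -0.0052],
    [-0.0024, 0, -0.005],
    [-0.0026, 0, -0.005],
    [-0.003, 0, -0.0048],
    [0, 0, 0],
    [0, 0, 0]
  ],
  "gripper": [0.02, 0.02, 0.02, 0.02, 0.02, 0.02, 0.02, 0.02]
}}

```text
time: 9.0
tool_pos: [0.4682, 0.3331, 0.124]
tcp_rot: [0.346, -3.121, -0.001]
wrist_force: [-1.1, 5.6, -4.2]
width: 0.365
grip_force: 40.2
```

{"method": "jog_arm", "body": {
  "turn": [
    [0, 0, 0],
    [0, 0, 0],
    [0, 0, 0],
    [0, 0, 0],
    [0, 0, 0],
    [0, 0, 0],
    [0, 0, 0],
    [0, 0, 0],
    [0, 0, 0],
    [0, 0, 0],
    [0, 0, 0],
    [0, 0, 0],
    [0, 0, 0],
    [0, 0, 0],
    [0, 0, 0]
  ],
  "delta_pos": [
    [-0.0031, 0, -0.0047],
    [-0.0033, 0, -0.0045],
    [-0.0034, 0, -0.0044],
    [-0.0037, 0, -0.0043],
    [-0.0038, 0, -0.0041],
    [-0.004, 0, -0.0039],
    [-0.0042, 0, -0.0037],
    [-0.0044, 0, -0.0035],
    [-0.0045, 0, -0.0034],
    [-0.0046, 0, -0.0031],
    [-0.0048, 0, -0.003],
    [-0.0049, 0, -0.0028],
    [0, 0, 0],
    [0, 0, 0],
    [0, 0, 0]
  ],
  "gripper": [0.02, 0.02, 0.02, 0.02, 0.02, 0.02, 0.02, 0.02, 0.02, 0.02, 0.02, 0.02, 0.02, 0.02, 0.02]
}}

```text
time: 10.25
tool_pos: [0.5147, 0.3434, 0.1693]
tcp_rot: [0.346, -3.119, 0.0]
wrist_force: [-3.5, 3.8, -0.9]
width: 0.364
grip_force: 40.5
```

```bash
python3 - <<'E'
from h import *
s=grab('scene')[:,:,::-1];t=grab('top')[:,:,::-1]
b=cv2.resize(s[125:225,200:320],None,fx=6,fy=6,interpolation=cv2.INTER_CUBIC)
cv2.imwrite('pics/c4.png',b); 
cv2.imwrite('pics/t4.png',cv2.resize(t[140:290,110:260],None,fx=4,fy=4,interpolation=cv2.INTER_CUBIC))
S=read_state();p=S['tool_pos'];print(p,S['wrist_force'],S['width'])
# handle start vs now; hinge from handle start
d=np.array([p[0]-.455,p[1]-.3295]);x=d@[.976,.219];z=p[2]+.019-.0755
print('pulled back',x,'angle',np.degrees(np.arctan2(z,.123-x))-16.96, 'r',np.hypot(z,.123-x))
E
```

```text
[0.51473957 0.34346573 0.16933038] [-3.91626585  5.00359801 -1.41643785] 0.365224101891995
pulled back 0.06136431763479487 angle 44.39360994771149 r 0.12856769339730711
```

View pics/c4.png

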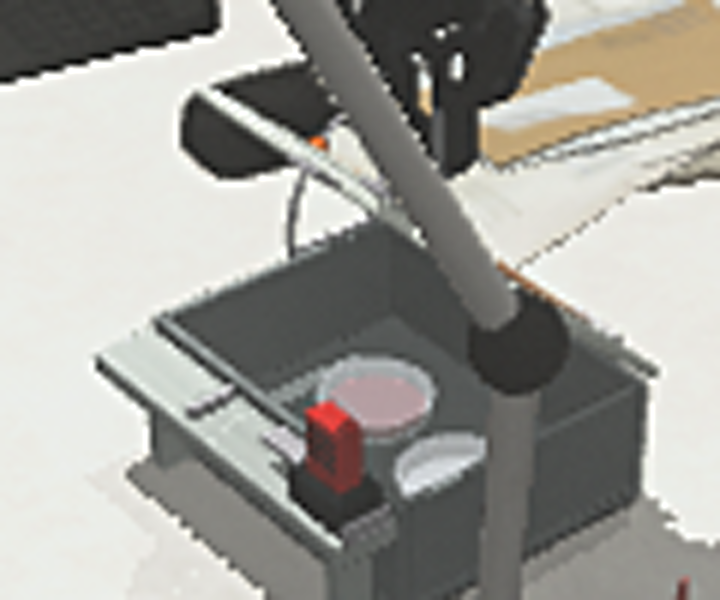

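The lid stands open at about 45°, with its front edge running through the orange bead at crop (318,143) and the lock still at its end. I'll cross-check the angle from the lid's left front corner at crop (200,90).

```bash
python3 - <<'E'
from h import *
X=np.array([.976,.219,0]);Y=np.array([-.219,.976,0])
H=np.array([.455,.3295,0])+.123*X; H[2]=.0755
c0=onz('top',120+160/4,140+416/4,.079); r0=c0-H; print('shut corner',r0@X,r0@Y)
o,d=ray(vision.calibration('scene'),200+200/6,125+88/6)
p=o+d*((r0@Y-(o-H)@Y)/(d@Y)); r=p-H
print('now',r@X,r[2],'angle',np.degrees(np.arctan2(r[2],-(r@X))-np.arctan2(r0[2],-(r0@X))))
o,d=ray(vision.calibration('scene'),200+318/6,125+143/6)
E
```

```text
shut corner -0.1579824342332544 0.09224454813837175
now -0.11801817460451346 0.10797020973516326 angle 41.18503038782234
```

View pics/t4.png

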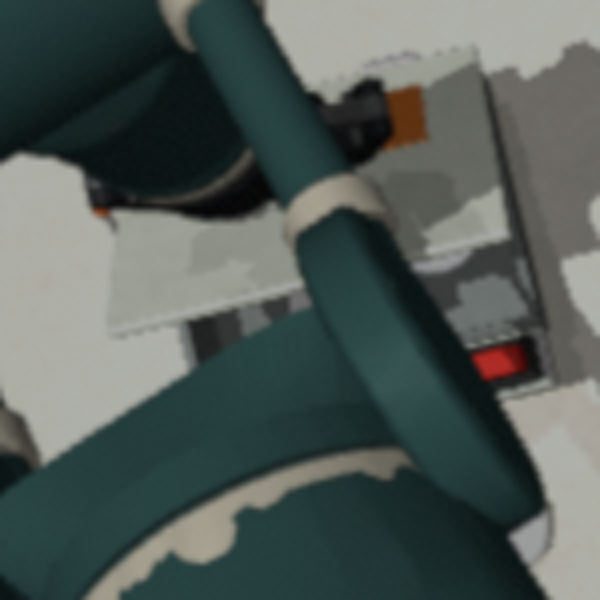

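The top view shows the lid's raised front-left corner at crop (110,333), which lets me triangulate it.

```bash
python3 - <<'E'
from h import *
X=np.array([.976,.219,0]);Y=np.array([-.219,.976,0])
H=np.array([.455,.3295,0])+.123*X; H[2]=.0755
for a in ((200,86),(194,92),(206,86)):
  for b in ((108,332),(112,334)):
    p,g=two('scene',(200+a[0]/6,125+a[1]/6),'top',(110+b[0]/4,140+b[1]/4)); r=p-H
    print([round(v,4) for v in (r@X,r@Y,r[2],g)],np.degrees(np.arctan2(r[2],-(r@X))-np.arctan2(.0035,.158)))
# right front corner & left in top: ray/plane solution with lid circle radius .158
for u,v in ((110+110/4,140+333/4),(110+507/4,140+240/4)):
  o,d=ray(vision.calibration('top'),u,v)
  best=min((abs(np.hypot((q-H)@X,q[2]-.0755)-.158),k) for k in np.arange(.4,.95,.0005) for q in [o+k*d/abs(d[2])])
  q=o+best[1]*d/abs(d[2]); print(np.degrees(np.arctan2(q[2]-.0755,-(q-H)@X))-1.27,(q-H)@Y)
E
```

```text
[np.float64(-0.1156), np.float64(0.0966), np.float64(0.1063), np.float64(0.001)] 41.31695022633521
[np.float64(-0.1172), np.float64(0.0945), np.float64(0.1078), np.float64(0.0012)] 41.337074322520046
[np.float64(-0.1162), np.float64(0.0987), np.float64(0.1023), np.float64(0.0016)] 40.11267651931216
[np.float64(-0.1177), np.float64(0.0965), np.float64(0.1038), np.float64(0.0014)] 40.15223625428197
[np.float64(-0.1146), np.float64(0.0957), np.float64(0.1064), np.float64(0.0038)] 41.61190309217505
[np.float64(-0.1161), np.float64(0.0936), np.float64(0.1079), np.float64(0.0039)] 41.62764574604971
41.05440463863755 0.09610915854026496
39.564084660239224 -0.0946580741710435
```

```bash
python3 - <<'E'
from h import *
X=np.array([.976,.219,0]);Y=np.array([-.219,.976,0])
H=np.array([.455,.3295,0])+.123*X; H[2]=.0755
p,g=two('scene',(252.8,149),'top',(135.2,191.7)); r=p-H
print([round(v,4) for v in (r@X,r@Y,r[2],g)],np.degrees(np.arctan2(r[2],-(r@X))))
# orange label (tilted lid) & handle from pads: check hinge via back rim in first top picture
for u,v in((120+105/4,140+128/4),(120+437/4,140+50/4)): q=onz('top',u,v,.079)-H; print(q@X,q@Y)
s=cv2.imread('pics/c4.png')[40:240,150:430]; cv2.imwrite('pics/c5.png',cv2.resize(s,None,fx=2.8,fy=2.8))
E
```

```text
[np.float64(-0.0441), np.float64(0.1047), np.float64(0.0455), np.float64(0.0022)] 45.89076726508391
-0.0005897475962787384 0.08562999227342656
-0.003022883523540588 -0.09702687396181066
```

View pics/c5.png

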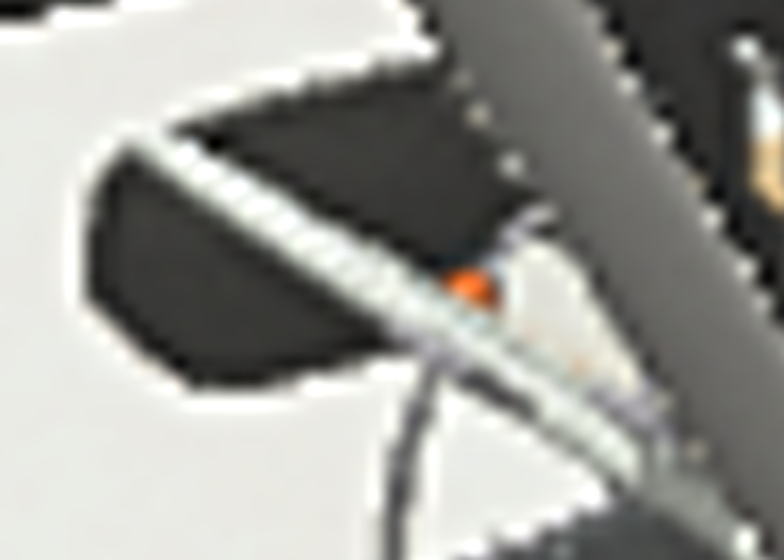

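The image edges give 42.5–43.6° and the gripper path gives 44.4°. I'll raise the lid by about 1.2° and let it settle.

{"method": "jog_arm", "body": {
  "turn": [
    [0, 0, 0],
    [0, 0, 0],
    [0, 0, 0],
    [0, 0, 0],
    [0, 0, 0],
    [0, 0, 0],
    [0, 0, 0],
    [0, 0, 0]
  ],
  "delta_pos": [
    [-0.0012, 0, -0.0007],
    [-0.0012, 0, -0.0007],
    [0, 0, 0],
    [0, 0, 0],
    [0, 0, 0],
    [0, 0, 0],
    [0, 0, 0],
    [0, 0, 0]
  ],
  "gripper": [0.02, 0.02, 0.02, 0.02, 0.02, 0.02, 0.02, 0.02]
}}

```text
time: 11.02
tool_pos: [0.5167, 0.3439, 0.1705]
tcp_rot: [0.346, -3.118, 0.0]
wrist_force: [-4.0, 3.0, -1.3]
width: 0.366
grip_force: 40.4
```

```bash
python3 - <<'E'
from h import *
S=read_state();p=S['tool_pos'];x=np.array([p[0]-.455,p[1]-.3295])@[.976,.219];z=p[2]+.019-.0755
print(np.degrees(np.arctan2(z,.123-x))-16.96,np.hypot(z,.123-x),S['wrist_force'],S['joint_vel'],S['grip_force'])
print(red(grab('scene')),red(grab('top')))
E
```

```text
45.42524049136362 0.12860413982655536 [-3.97718357  3.04432065 -1.32039461] [-0.00070046 -0.00019298  0.00046875 -0.00032522 -0.00275462  0.00118165] 40.37109017372131
[([251, 192, 8, 6, 29], [254.6, 194.4]), ([306, 232, 12, 8, 64], [311.4, 236.2])] [([328, 199, 14, 14, 146], [334.4, 205.1]), ([228, 227, 13, 8, 75], [234.2, 230.0]), ([384, 343, 8, 3, 17], [387.5, 344.2])]
```

```bash
python3 -c "
from h import *
print(ticket.finish_job())"
```

```text
the job is handed in; nothing more can be done
None
```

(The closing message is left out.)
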